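Roll the tin up the sloping tin rack and park it behind the hump

TASK

A red and a blue tin lie at the low end of a two-lane sloping pine rack. Without picking it up, gently push the red tin with the fingertips, never hitting or flicking it, so that it rolls up its own lane, over the hump at the top and into the hollow against the end stop, where it must stay by itself when you take the hand away. Leave the blue tin at the bottom of its lane and do not disturb the other things standing about.

Things in the scene. Friction and masses are not known exactly. Their poses are not given: they have to be found in the camera images.
- rack: Two-lane pine tin rack fixed to the board, 278 mm long (its x), 198 mm wide (y). Origin on the board under its centre, z up; x points along the lanes, uphill. Equal lanes centred at y = +47 and -47 mm, each 84 mm wide between 10 mm pine rails standing 6 to 15 mm above the lane floor. Centre of a tin: at the low lip x -100, z 50 mm; on the hump x 65, z 70 mm; parked x 95, z 66 mm.
- ramp: Sloping floor of both lanes, fixed to the rack, climbing 7 degrees. Origin on the floor at the hump, midway between the lanes (65 mm in x, 38 mm in z from the rack's origin); x up the slope, y across, z square out of the floor. A tin on it has its centre 32 mm out along z. Beyond the hump the floor falls at 8 degrees into the hollow. A tin let go before the hump rolls back to the lip.
- lip (a point): Middle of the top of the low lip that keeps tins from rolling out of the low end: a bar across both lanes, 10 mm thick, 12 mm high over the floor, its top 27 mm above the board, at x = -132 to -122 mm of the rack. Fingertips must pass above it to get behind a tin.
- stop (a point): On the face of the upright end stop at the high end of both lanes, midway between them, 66 mm above the board (the height of a parked tin's centre; the stop's top is at 78 mm), 127 mm in x from the rack's origin. A parked tin touches this face.
- red_tin: Closed smooth red food tin with a pale band round its middle, diameter 64 mm, 78 mm long, 0.2 to 0.4 kg. Origin at its centre, y along its round axis (it turns about y as it rolls). It lies across one of the two lanes, against the low lip; which lane varies. It rolls freely.
- blue_tin: The same tin in blue, lying at the low end of the other lane; to be left there. Origin at its centre.
- tumbler: Yellow plastic tumbler, 72 mm wide and 100 mm tall, beside the rack. Origin under its centre.
- shaker: Glass salt shaker with chrome top, 42 mm wide, 77 mm tall, beside the rack. Origin under its centre.
- saucer: Beige melamine saucer, 140 mm wide, 18 mm high. Origin under its centre.
- grater: Small steel box grater, 40 x 70 x 110 mm with a black bow handle to 137 mm. Origin under its centre.
- clip_box: White plastic box with clip-on lid, 118 x 168 x 75 mm. Origin under its centre.
There are look-alikes about, which are no part of the job. Leave any orange or pink look-alike of the red_tin alone.

How it is judged:
By the outcome, as a careful person would: the job done as asked, in the order asked, and still so for the second after the job is handed in, with the robot touching nothing.
It also fails if it takes over 35 s, if anything falls off the work surface, if the arm or the gripper's body presses on something with over 40 N, if the wrist force passes 120 N, or if a joint passes its speed limit or range.

ROBOT

A 6-joint arm with a two-finger parallel gripper is mounted at the origin on the work surface. World frame = base frame: x ahead of the robot, y to its left, z up, the work surface at z = 0. Lengths are in m, angles in rad, forces in N, time in s.
With the tool pointing down it reaches from about 0.3 to 0.875 m from the base axis. Payload 6.4 kg.
Tool frame: the origin (TCP) lies midway between the tips of the shut fingers; the grasp point (between the pads) lies ctrl.grip_depth behind it (ctrl.grip_depth is the distance from the TCP to the grasp point, in m); x points along the fingers, y is the direction in which the jaws open and shut, and the axes are right-handed (so a half turn about x gives the same grasp; the last joint's range is limited). The gripper opens to 85 mm and grips with 20 to 120 N. Pads are 22 mm wide; open, the fingers measure 114 mm over their backs; the gripper's body (76 mm by 85 mm) begins 54 mm behind the grasp point. The pads swing forward as they close: fully open they stand 13 mm farther back than shut.
Start: joints at [-1.469, 0.181, 1.607, -0, 1.354, -0.206], TCP at [0.174, -0.548, 0.231] pointing down, gripper open.
Joint ranges: [-2.99, 2.99], [-0.89, 2.07], [0.3, 2.58], [-1.14, 4.28], [0, 2.63], [-3.12, 3.12]. Speed limits (rad/s): [2.57, 2.57, 3.01, 3.14, 3.14, 3.14].

INTERFACE

Orientations are given as a unit quaternion [w, x, y, z].
In Python, from bench import ctrl gives the robot as it stands.
- The arm moves only by the shell command python3 -m creep 'ROWS'. ROWS is text: rows parted by semicolons, each of 7 numbers parted by spaces: the opening, from 0 (shut) to 1 (fully open), then the shift along the tool's x, y, z in cm, then the turn, a rotation vector about the tool's x, y, z in rad. In form: claw x y z ax ay az; .... A call has 1 to 10 rows; each row shifts and turns the pose as measured when the row begins, along the tool's axes as they then stand; what a row does not reach is not made up. A row lasts 1/8 s, in which the tool goes at most 62.5 mm and 10.7 degrees, less where a joint would pass 70% of its speed; a pose out of reach is approached as far as the arm can. A call with a gripper value outside its range is refused whole. The fingers move at their own pace and stop on an object; the grip force is fixed at half the most. Time passes only in rows, so rows that do not move let the fingers close. It gives the time, the measured TCP pose, the force and the opening at its end, in the units of the state.
- ctrl.get_obs(): the state, without advancing time (a new reading comes with each control period).
- ctrl.camera(name): name is "scene" or "top"; returns (picture, depth): 400x640x3 uint8, blue, green, red; 400x640 float32, m along the optical axis (not along the pixel's ray), 0 where there is no reading.
- ctrl.calibration(name): a dict with "mtx" (3x3 intrinsics, pixels), "distortion" ([k1, k2, p1, p2, k3] as OpenCV has them; the pictures are not rectified), "R" (3x3) and "t" (3): a world point X has camera coordinates R X + t. Camera axes: x right, y down, z forward; pixel columns grow to the right and rows downward; lengths in m; the calibration is good to about 2 mm. A picture is of the moment at which its call begins. calibration takes no time and is no camera call.
- ctrl.hand_in(): hands the job in, once; it reports no verdict.
Trained networks look in the newest picture that a camera, given by its name, has taken for a name from the list of things; names that differ only in an ending like _2 or _b are one class to them, and where a whole thing is asked for, a point or a joint stands for the part that bears it (a point fixed in the world has none). Each returns a list of dicts, best first, with "confidence" (0 to 1); they miss things now and then, are a little off and sometimes report something else, mostly with a low value. They report only what shows in the picture. A call takes as long as a camera call. They do not tell look-alikes from the thing itself.
- ctrl.find_in(query, camera): "rect" ([left, top, right, bottom] in pixels, round what is visible of it).
The state is a dict: "time_s": time; "q": joint angles; "dq": joint speeds; "joint_efforts": joint torques, N m; "eef_pos": TCP position; "eef_rot": TCP orientation; "wrist_force": force on the tool from outside, world axes, zero at the start; "torque": the same for the moment, N m; "opening": opening from 0.0 (shut) to 1.0 (fully open).
Only numpy, scipy, OpenCV 4.12 (cv2) and the standard library are available. Lean on these libraries where they do the work, as an engineer would, in place of code of your own. Each camera call takes 0.05 s, during which the arm holds its last target.

## Working session

There is one attempt and no reset: what is moved stays moved. The work goes in short steps, Python scripts to look and compute and a shell command to move; the robot and the scene stay as the last step left them, time stands still between calls to the robot, and variables do not carry over. Pictures are saved under pics/ and viewed, and the job is handed in when it is done.

```bash
mkdir -p pics
python3 - <<'E'
from bench import ctrl
import cv2
for n in("scene","top"):
    p,d=ctrl.camera(n); cv2.imwrite(f"pics/{n}0.png",p)
    for q in("rack","red_tin","blue_tin"):
        print(n,q,[(r["rect"],round(r["confidence"],2)) for r in ctrl.find_in(q,n)])
o=ctrl.get_obs();print(o); print(ctrl.grip_depth)
E
```

```text
scene rack [([276.3, 187.7, 374.1, 268.7], 0.61)]
scene red_tin [([249.2, 155.3, 277.4, 183.9], 0.94), ([241.4, 196.8, 266.3, 228.0], 0.8), ([355.9, 147.1, 381.0, 169.7], 0.76), ([221.9, 265.4, 263.7, 304.6], 0.72), ([284.7, 182.0, 311.3, 208.0], 0.56), ([178.4, 222.2, 223.6, 262.7], 0.17)]
scene blue_tin [([309.7, 172.6, 339.2, 193.2], 0.86)]
top rack [([287.3, 156.9, 363.0, 250.4], 0.82)]
top red_tin [([257.6, 250.6, 282.1, 276.4], 0.95), ([336.3, 215.8, 359.6, 238.2], 0.83), ([384.3, 131.1, 410.8, 157.4], 0.76), ([377.7, 199.3, 400.1, 226.7], 0.63), ([370.9, 253.4, 394.4, 283.5], 0.58)]
top blue_tin [([305.1, 221.3, 334.7, 245.6], 0.89)]
{'time_s': 0.4, 'q': array([-1.46929476e+00,  1.80905251e-01,  1.60714890e+00, -7.79484997e-07,
        1.35375910e+00, -2.06271221e-01]), 'dq': array([ 5.12532307e-04, -1.70150758e-03, -4.01409017e-04, -7.74730220e-05,
        1.87778040e-04,  2.30573054e-04]), 'joint_efforts': array([-2.13360581e-04, -4.44304919e+01, -3.51179194e+01, -1.38604455e-04,
        3.37045189e-03,  3.98413356e-07]), 'eef_pos': array([ 0.17421505, -0.54791341,  0.23115716]), 'eef_rot': array([ 0.10830731,  0.69875459,  0.10846311, -0.69874696]), 'wrist_force': array([-0.3068702 ,  0.15447859,  0.46594565]), 'torque': array([-0.03415347,  0.03126559,  0.03947642]), 'opening': 1.0032015850848213}
0.0187
```

View pics/scene0.png

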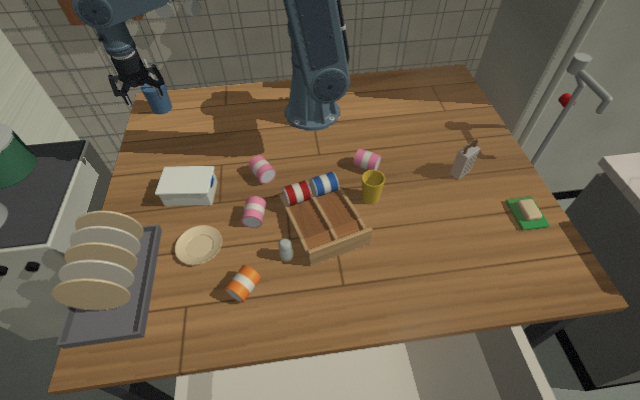

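View pics/top0.png

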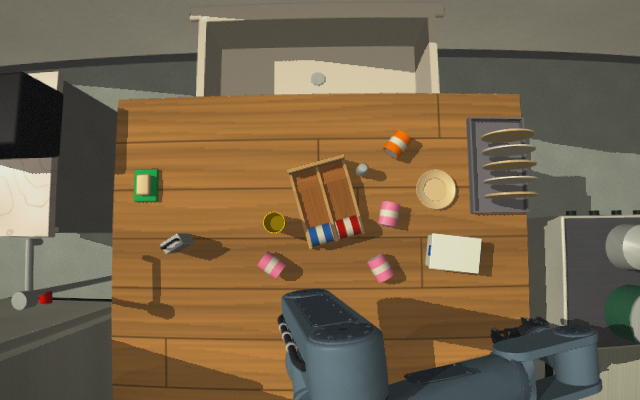

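Run:
```python
import cv2
p=cv2.imread("pics/top0.png")[140:270,240:420]
cv2.imwrite("pics/topc.png",cv2.resize(p,None,fx=4,fy=4,interpolation=cv2.INTER_CUBIC))
p=cv2.imread("pics/scene0.png")[140:280,240:400]
cv2.imwrite("pics/scenec.png",cv2.resize(p,None,fx=4,fy=4,interpolation=cv2.INTER_CUBIC))
```

```text
(no output)
```

View pics/topc.png

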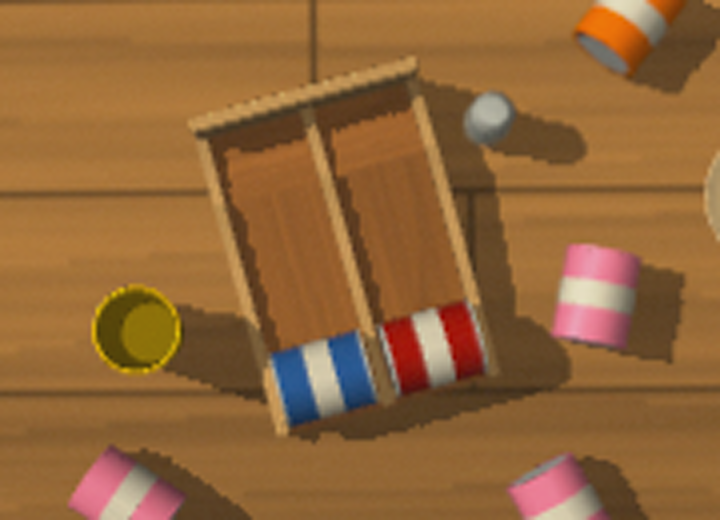

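View pics/scenec.png

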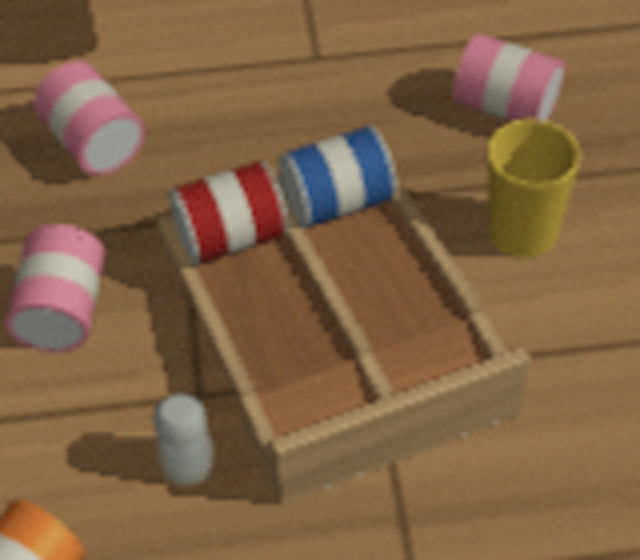

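The candidates in the top picture are the tin at (348,227), red and lying in the rack's right lane beside the blue one at (320,234), the pink ones at (389,214), (380,268) and (270,265), and the orange one at (397,144). The target is the one at (348,227) (scene 297,193): it is the only true red one, and the only other tin in the rack. The enlarged crop confirms this. Next I'll measure the rack.

```bash
cat > h.py <<'E'
import numpy as np,cv2
from bench import ctrl
def cloud(n,p,d):
    c=ctrl.calibration(n);K=np.array(c["mtx"]);R=np.array(c["R"]);t=np.array(c["t"])
    v,u=np.mgrid[:400,:640]
    pt=cv2.undistortPoints(np.stack([u,v],-1).reshape(-1,1,2).astype(float),K,np.array(c["distortion"])).reshape(400,640,2)
    X=np.concatenate([pt*d[...,None],d[...,None]],-1)
    W=(X-t)@R
    W[d<=0]=np.nan
    return W
def px(n,P):
    c=ctrl.calibration(n);r,_=cv2.Rodrigues(np.array(c["R"]))
    return cv2.projectPoints(np.atleast_2d(P).astype(float),r,np.array(c["t"]),np.array(c["mtx"]),np.array(c["distortion"]))[0].reshape(-1,2)
E
python3 - <<'E'
from h import *
for n,roi in(("top",(150,255,280,370)),("scene",(160,275,270,385))):
    p,d=ctrl.camera(n);W=cloud(n,p,d)
    np.save(f"W{n}.npy",W);np.save(f"p{n}.npy",p)
    m=np.zeros((400,640),bool);m[roi[0]:roi[1],roi[2]:roi[3]]=1
    b,g,r=[p[...,i].astype(int) for i in range(3)]
    wood=m&(W[...,2]<0.012)
    print(n,"table z",np.nanmedian(W[wood][:,2]))
    red=m&(r>110)&(g<50)&(b<60); blue=m&(b>110)&(r<80)
    for k,mm in(("red",red),("blue",blue)):
        Q=W[mm];print(k,mm.sum(),np.nanmedian(Q,0),np.nanmax(Q[:,2]),np.nanpercentile(Q,[5,95],axis=0).round(3))
    top=m&(W[...,2]>0.066)&~red&~blue&(r>b+30)
    Q=W[top];print("high",len(Q),np.nanpercentile(Q,[0,50,100],axis=0).round(3))
E
```

```text
top table z 0.00148741603347818
red 202 [ 0.46953987 -0.10290884  0.07916278] 0.08856885466184221 [[ 0.444 -0.135  0.068]
 [ 0.493 -0.07   0.086]]
blue 200 [ 0.44419386 -0.01673201  0.08034436] 0.08787287652841652 [[ 0.421 -0.043  0.07 ]
 [ 0.468  0.023  0.086]]
high 546 [[ 0.408 -0.173  0.066]
 [ 0.493 -0.027  0.079]
 [ 0.708  0.12   0.104]]
scene table z 0.0009038747603059479
red 198 [ 0.48036793 -0.09183103  0.0778677 ] 0.08546230066746818 [[ 0.453 -0.131  0.056]
 [ 0.498 -0.069  0.083]]
blue 180 [ 0.45504651 -0.00207012  0.07683901] 0.0865866864586368 [[ 0.43  -0.039  0.06 ]
 [ 0.473  0.024  0.084]]
high 818 [[ 0.412 -0.164  0.066]
 [ 0.512  0.059  0.079]
 [ 0.707  0.175  0.104]]
```

```bash
cat > fit.py <<'E'
from h import *
from scipy.optimize import minimize
def model(x,y):
    f=np.where(x<.065,.038-(.065-x)*np.tan(np.radians(7)),.038-(x-.065)*np.tan(np.radians(8)))
    h=f.copy()
    rail=(abs(abs(y)-.094)<.005)|(abs(y)<.005)
    h=np.where(rail,f+.010,h)
    h=np.where(x>.127,.078,h); h=np.where(x<-.122,.027,h)
    # tins
    for s in(1,-1):
        t=(abs(y-s*.047)<.039)&(abs(x+.1)<.032)
        h=np.where(t,np.maximum(h,.050+np.sqrt(np.maximum(.032**2-(x+.1)**2,0))),h)
    out=(abs(x)>.139)|(abs(y)>.099)
    return np.where(out,0,h)
P={}
for n in("top","scene"):
    W=np.load(f"W{n}.npy").reshape(-1,3)
    k=(abs(W[:,0]-.55)<.2)&(abs(W[:,1]+.03)<.17)&(W[:,2]<.13)
    P[n]=W[k]
def cost(a,Q):
    c,s=np.cos(a[2]),np.sin(a[2]);dx=Q[:,0]-a[0];dy=Q[:,1]-a[1]
    e=np.clip(abs(model(c*dx+s*dy,-s*dx+c*dy)-Q[:,2]),0,.02)
    return e.mean()*1000
for n,Q in list(P.items())+[("both",np.vstack(list(P.values())))]:
    best=min((minimize(cost,[.56+i,-.03+j,y],args=(Q,),method="Nelder-Mead",options=dict(initial_simplex=[[.56+i,-.03+j,y],[.58+i,-.03+j,y],[.56+i,-.01+j,y],[.56+i,-.03+j,y+.1]])) for i in(-.02,.02) for j in(-.02,.02) for y in(.15,.25,.35)),key=lambda r:r.fun)
    print(n,best.x,best.fun)
    a=best.x
c,s=np.cos(a[2]),np.sin(a[2])
def w(x,y,z):return [a[0]+c*x-s*y,a[1]+s*x+c*y,z]
print("red guess",w(-.1,-.047,.05))
for n in("top","scene"):
    p=np.load(f"p{n}.npy").copy()
    p=cv2.resize(p,None,fx=4,fy=4)
    def L(A):
        q=((px(n,np.array(A))+.5)*4).astype(int);cv2.polylines(p,[q.reshape(-1,1,2)],False,(0,255,0),1)
    for y in(-.099,0,.099):L([w(-.139,y,.03),w(.065,y,.045)])
    L([w(.127,-.099,.078),w(.127,.099,.078)]);L([w(.139,-.099,.078),w(.139,.099,.078)]);L([w(-.122,-.099,.027),w(-.122,.099,.027)])
    L([w(.065,-.09,.038),w(.065,.09,.038)])
    L([w(-.1,-.086,.082),w(-.1,-.008,.082)])
    x0,y0=(270,145) if n=="top" else (260,155)
    cv2.imwrite(f"pics/fit_{n}.png",p[y0*4:y0*4+480,x0*4:x0*4+520])
E
python3 fit.py
python3 - <<'E'
import cv2,numpy as np
cv2.imwrite("pics/fitb.png",cv2.resize(np.hstack([cv2.imread("pics/fit_top.png"),cv2.imread("pics/fit_scene.png")]),None,fx=.76,fy=.76))
E
```

```text
top [ 0.5496878  -0.03107861  0.26678012] 3.1680519921220127
scene [ 0.54746928 -0.03065201  0.26785373] 4.827308771828159
both [ 0.54888251 -0.03091227  0.26376232] 4.101024096232031
red guess [np.float64(0.4645945024267021), np.float64(-0.10235828206964048), 0.05]
```

View pics/fitb.png

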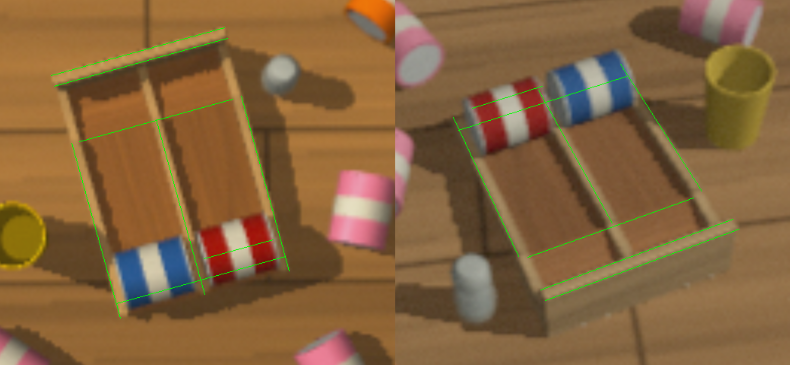

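```bash
cat >> h.py <<'E'
from scipy.spatial.transform import Rotation as Ro
YAW=.265;O=np.array([.549,-.031])
def w(x,y,z):
    c,s=np.cos(YAW),np.sin(YAW);return np.array([O[0]+c*x-s*y,O[1]+s*x+c*y,z])
def inv(P):
    c,s=np.cos(YAW),np.sin(YAW);d=np.array(P)[:2]-O;return np.array([c*d[0]+s*d[1],-s*d[0]+c*d[1],P[2]])
def tool(sgn):
    x=np.array([0,0,-1.]);y=sgn*np.array([-np.sin(YAW),np.cos(YAW),0]);return Ro.from_matrix(np.stack([x,y,np.cross(x,y)],1))
def cur():
    o=ctrl.get_obs();q=o["eef_rot"];return o,Ro.from_quat([*q[1:],q[0]])
def rel(target,sgn):
    o,R=cur();T=tool(sgn)
    print("t",o["time_s"],"rack",inv(o["eef_pos"]).round(4),"F",o["wrist_force"].round(1),"op",round(o["opening"],2),"q6",round(o["q"][5],2))
    print("shift now-axes cm",(R.inv().apply(target-o["eef_pos"])*100).round(2),"target-axes",(T.inv().apply(target-o["eef_pos"])*100).round(2),"rot",(R.inv()*T).as_rotvec().round(3))
E
python3 - <<'E'
from h import *
o,R=cur();print(R.as_matrix().round(2))
for s in(1,-1):rel(w(-.158,-.047,.231),s)
# pink near
for n in["top"]:
    W=np.load("Wtop.npy")
    for u,v in((380,268),(389,214),(362,170),(274,223)):print(u,v,W[v,u].round(3),inv(W[v,u]).round(3))
E
```

```text
[[-0.    0.3  -0.95]
 [ 0.   -0.95 -0.3 ]
 [-1.   -0.   -0.  ]]
t 0.5 rack [-0.4971 -0.4008  0.2313] F [ 0.7  0.  -1.4] op 1.0 q6 -0.21
shift now-axes cm [ 3.000e-02 -3.389e+01 -3.539e+01] target-axes [3.000e-02 3.538e+01 3.391e+01] rot [-3.099 -0.    -0.   ]
t 0.5 rack [-0.4971 -0.4008  0.2313] F [ 0.7  0.  -1.4] op 1.0 q6 -0.21
shift now-axes cm [ 3.000e-02 -3.389e+01 -3.539e+01] target-axes [ 3.000e-02 -3.538e+01 -3.391e+01] rot [ 0.043 -0.     0.   ]
380 268 [ 0.327 -0.208  0.069] [-0.26  -0.112  0.069]
389 214 [ 0.506 -0.241  0.064] [-0.097 -0.192  0.064]
362 170 [ 0.652 -0.151  0.083] [ 0.068 -0.143  0.083]
274 223 [0.48  0.152 0.005] [-0.019  0.195  0.005]
```

```bash
python3 -m creep '0.4 0 -3.4 -3.5 0.043 0 0;0.4 0 -3.4 -3.5 0 0 0;0.4 0 -3.4 -3.5 0 0 0;0.4 0 -3.4 -3.5 0 0 0;0.4 0 -3.4 -3.5 0 0 0;0.4 0 -3.4 -3.5 0 0 0;0.4 0 -3.4 -3.5 0 0 0;0.4 0 -3.4 -3.5 0 0 0;0.4 0 -3.4 -3.5 0 0 0;0.4 0 -2 -2 0 0 0'
python3 -c "
from h import *
rel(w(-.162,-.047,.038),-1)"
```

```text
time_s: 1.75
eef_pos: [0.4175, -0.1356, 0.2325]
eef_rot: [0.093, 0.703, 0.089, -0.7]
wrist_force: [-0.5, -0.5, 0.2]
opening: 0.4
t 1.75 rack [-0.1543 -0.0665  0.2325] F [-0.5 -0.5  0.2] op 0.4 q6 0.73
shift now-axes cm [19.43 -2.06  0.85] target-axes [19.45 -1.95  0.77] rot [-0.008 -0.003 -0.006]
```

```bash
python3 -m creep '0.4 3 -1 0.5 -0.008 -0.003 -0.006;0.4 3 -1 0.3 0 0 0;0.4 3 0 0 0 0 0;0.4 3 0 0 0 0 0;0.4 0 0 0 0 0 0'
python3 -c "
from h import *
rel(w(-.162,-.047,.038),-1)
p,d=ctrl.camera('scene');cv2.imwrite('pics/s2.png',cv2.resize(p[110:260,220:400],None,fx=4,fy=4))
p,d=ctrl.camera('top');cv2.imwrite('pics/t2.png',cv2.resize(p[140:290,240:420],None,fx=4,fy=4))"
```

```text
time_s: 2.38
eef_pos: [0.4068, -0.1159, 0.1112]
eef_rot: [0.097, 0.702, 0.095, -0.699]
wrist_force: [-0.8, 0.6, 0.7]
opening: 0.397
t 2.375 rack [-0.1595 -0.0446  0.1112] F [-0.8  0.6  0.7] op 0.4 q6 0.74
shift now-axes cm [7.32 0.21 0.28] target-axes [7.32 0.24 0.25] rot [ 0.007 -0.004 -0.003]
```

View pics/s2.png

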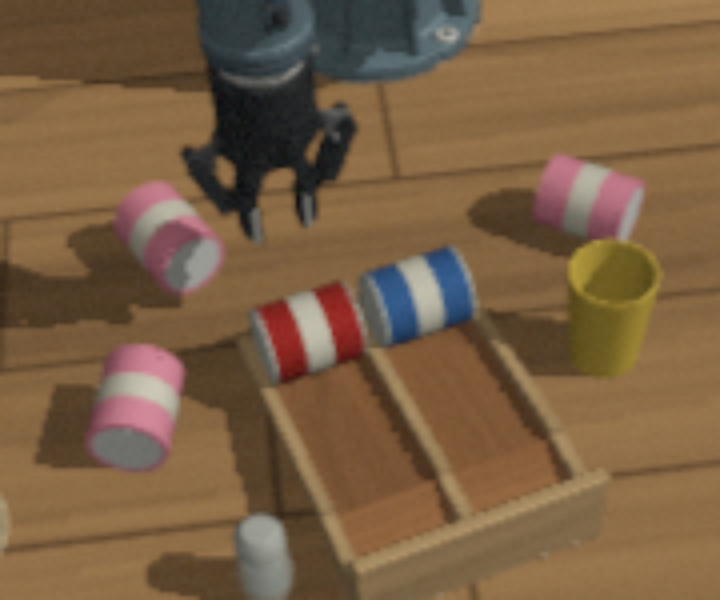

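View pics/t2.png

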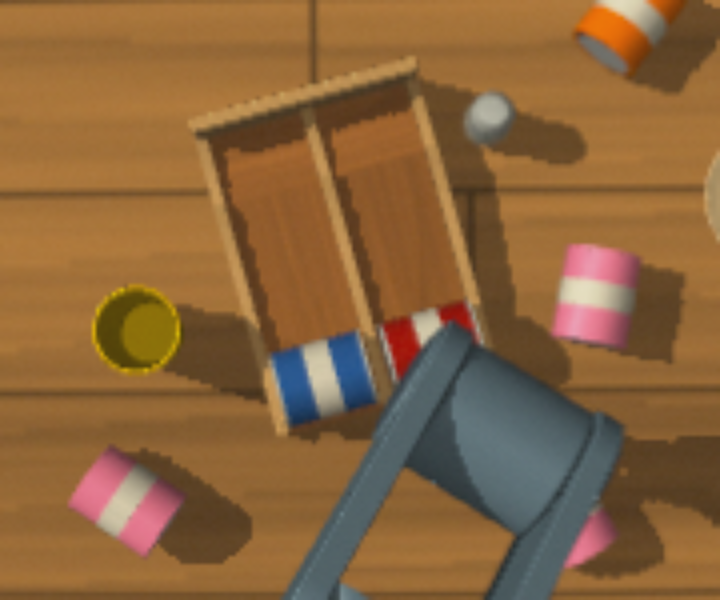

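The red tin still lies at the low end of its lane (crop 310,335 in the scene view), with the open fingertips (255–310, 235) behind and above it. Before going down I'll check how low the gripper's knuckles hang.

Run:
```python
from h import *
p,d=ctrl.camera('scene');W=cloud('scene',p,d)
o,R=cur()
for (v0,v1) in[(110,175)]:
    Q=W[v0:v1,262:312].reshape(-1,3);C=p[v0:v1,262:312].reshape(-1,3)
    L=R.inv().apply(Q-o["eef_pos"])*1000
    k=(C.max(1)<110)&(abs(L[:,1])<90)&(L[:,0]>-120)&(L[:,0]<30)&(abs(L[:,2])<60)
    L=L[k]
    for a in range(-120,30,10):
        s=L[(L[:,0]>=a)&(L[:,0]<a+10)]
        if len(s):print(a,len(s),s[:,1].min().round(),s[:,1].max().round(),s[:,2].min().round(),s[:,2].max().round())
```

```text
-120 34 -42.0 41.0 -12.0 7.0
-110 140 -64.0 64.0 -19.0 14.0
-100 102 -64.0 65.0 -20.0 11.0
-90 63 -64.0 62.0 -19.0 -2.0
-80 71 -59.0 56.0 -18.0 12.0
-70 51 -56.0 54.0 -16.0 16.0
-60 74 -53.0 48.0 -13.0 15.0
-50 34 -42.0 43.0 -13.0 11.0
-40 21 -30.0 29.0 -11.0 12.0
-30 21 -28.0 30.0 -12.0 15.0
-20 21 -29.0 29.0 -12.0 5.0
-10 7 -28.0 26.0 -8.0 -3.0
```

```bash
python3 -m creep '0.4 2.5 0.2 0.2 0.007 -0.004 -0.003;0.4 2.5 0 0 0 0 0;0.4 2 0 0 0 0 0;0.4 0 0 0 0 0 0'
python3 -c "
from h import *
rel(w(-.15,-.047,.042),-1)"
```

```text
time_s: 3.02
eef_pos: [0.4143, -0.1242, 0.0495]
eef_rot: [0.098, 0.707, 0.088, -0.695]
wrist_force: [0.4, -0.3, 0.8]
opening: 0.4
t 3.025 rack [-0.1544 -0.0547  0.0495] F [ 0.4 -0.3  0.8] op 0.4 q6 0.74
shift now-axes cm [ 0.75 -0.78 -0.43] target-axes [ 0.75 -0.77 -0.44] rot [-0.001 -0.014 -0.015]
```

```bash
python3 -m creep '0.4 0.4 -0.4 0 0 -0.014 -0.015;0.4 0.3 -0.4 0 0 0 0;0.4 0 0 0 0 0 0'
python3 -c "
from h import *
rel(w(-.145,-.047,.044),-1)"
```

```text
time_s: 3.4
eef_pos: [0.4147, -0.1175, 0.0453]
eef_rot: [0.094, 0.702, 0.092, -0.7]
wrist_force: [0.2, -0.0, 0.2]
opening: 0.4
t 3.4 rack [-0.1523 -0.0483  0.0453] F [ 0.2 -0.   0.2] op 0.4 q6 0.75
shift now-axes cm [ 0.13 -0.13 -0.73] target-axes [ 0.13 -0.13 -0.73] rot [-0.001 -0.003 -0.004]
```

```bash
python3 -m creep '0.4 0 -0.1 -0.3 0 0 0;0.4 0 0 -0.3 0 0 0;0.4 0 0 -0.3 0 0 0;0.4 -0.05 0 -0.4 0 0 0;0.4 -0.05 0 -0.4 0 0 0;0.4 -0.05 0 -0.4 0 0 0'
python3 -c "
from h import *
rel(w(-.12,-.047,.048),-1)
p,d=ctrl.camera('scene');cv2.imwrite('pics/s3.png',cv2.resize(p[110:260,220:400],None,fx=4,fy=4))"
```

```text
time_s: 4.15
eef_pos: [0.436, -0.1108, 0.0475]
eef_rot: [0.095, 0.702, 0.092, -0.7]
wrist_force: [-0.6, 0.4, 1.6]
opening: 0.401
t 4.15 rack [-0.1299 -0.0474  0.0475] F [-0.6  0.4  1.6] op 0.4 q6 0.79
shift now-axes cm [-0.05 -0.04 -0.99] target-axes [-0.05 -0.04 -0.99] rot [-0.    -0.003 -0.004]
```

View pics/s3.png

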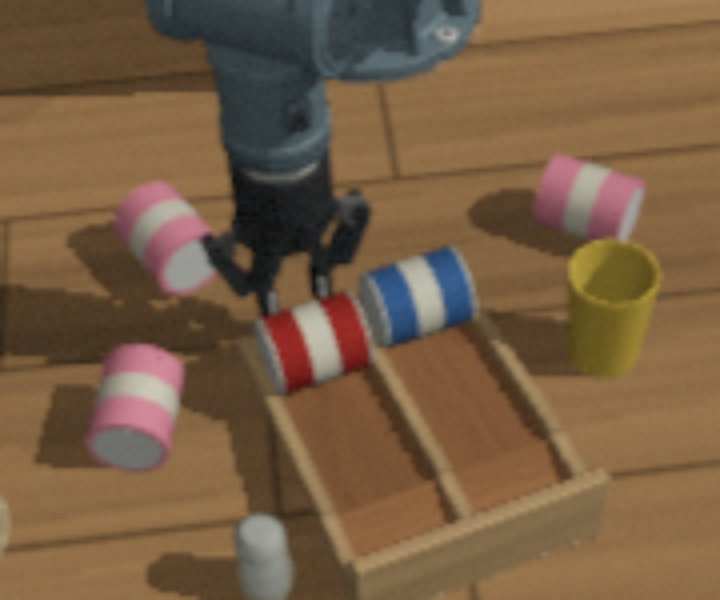

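The red tin, now at about (315,340) in the crop, has left the lip and lies square in its lane. Both fingertips (265–320, 295) are behind it. I'll keep pushing.

```bash
python3 -m creep '0.4 -0.06 0 -0.5 0 0 0;0.4 -0.06 0 -0.5 0 0 0;0.4 -0.06 0 -0.5 0 0 0;0.4 -0.06 0 -0.5 0 0 0;0.4 -0.06 0 -0.5 0 0 0;0.4 -0.06 0 -0.5 0 0 0;0.4 -0.06 0 -0.5 0 0 0;0.4 -0.06 0 -0.5 0 0 0;0.4 -0.06 0 -0.5 0 0 0;0.4 -0.06 0 -0.5 0 0 0'
python3 -c "
from h import *
rel(w(-.03,-.047,.058),-1)
p,d=ctrl.camera('scene');cv2.imwrite('pics/s4.png',cv2.resize(p[110:260,220:400],None,fx=4,fy=4))"
```

```text
time_s: 5.45
eef_pos: [0.488, -0.0967, 0.0542]
eef_rot: [0.095, 0.702, 0.092, -0.7]
wrist_force: [-0.3, 1.2, 0.7]
opening: 0.398
t 5.45 rack [-0.0761 -0.0475  0.0542] F [-0.3  1.2  0.7] op 0.4 q6 0.87
shift now-axes cm [-0.37 -0.05 -4.61] target-axes [-0.38 -0.05 -4.61] rot [-0.001 -0.003 -0.004]
```

View pics/s4.png

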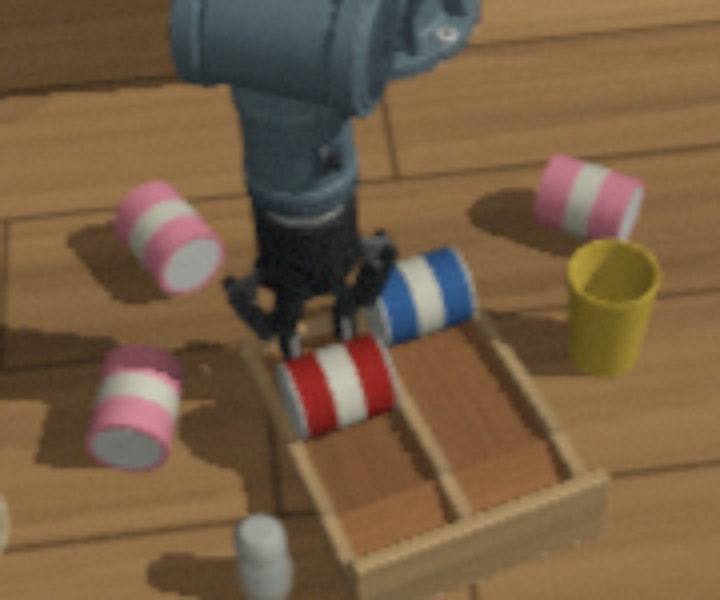

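The tin is at (335,385) in the crop, square and against the fingers. The blue tin hasn't moved.

```bash
python3 -m creep '0.4 -0.05 0 -0.5 0 0 0;0.4 -0.05 0 -0.5 0 0 0;0.4 -0.05 0 -0.5 0 0 0;0.4 -0.05 0 -0.5 0 0 0;0.4 -0.05 0 -0.5 0 0 0;0.4 -0.05 0 -0.5 0 0 0;0.4 -0.05 0 -0.5 0 0 0;0.4 -0.05 0 -0.5 0 0 0;0.4 -0.05 0 -0.5 0 0 0;0.4 -0.05 0 -0.5 0 0 0'
python3 -c "
from h import *
rel(w(.03,-.047,.063),-1)
p,d=ctrl.camera('scene');cv2.imwrite('pics/s5.png',cv2.resize(p[110:260,220:400],None,fx=4,fy=4))"
```

```text
time_s: 6.75
eef_pos: [0.54, -0.0827, 0.0598]
eef_rot: [0.095, 0.702, 0.092, -0.699]
wrist_force: [0.0, -0.2, 0.5]
opening: 0.401
t 6.75 rack [-0.0223 -0.0476  0.0598] F [ 0.  -0.2  0.5] op 0.4 q6 0.94
shift now-axes cm [-0.31 -0.06 -5.23] target-axes [-0.32 -0.06 -5.23] rot [-0.001 -0.004 -0.004]
```

View pics/s5.png

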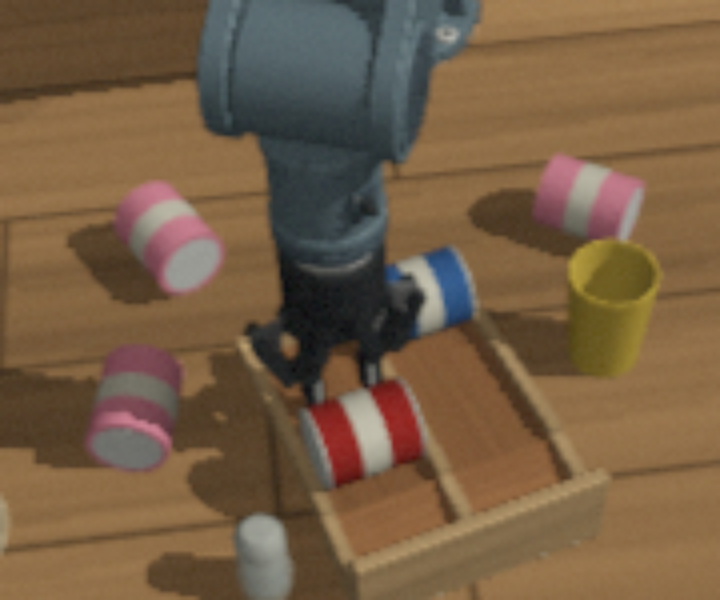

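The tin is at (365,430) in the crop, about x = 21 mm on the rack, still square. I'll push on towards the hump.

```bash
python3 -m creep '0.4 -0.05 0 -0.5 0 0 0;0.4 -0.05 0 -0.5 0 0 0;0.4 -0.05 0 -0.5 0 0 0;0.4 -0.05 0 -0.5 0 0 0;0.4 -0.05 0 -0.5 0 0 0;0.4 -0.05 0 -0.5 0 0 0;0.4 -0.05 0 -0.4 0 0 0;0.4 -0.05 0 -0.3 0 0 0;0.4 -0.05 0 -0.3 0 0 0;0.4 0 0 -0.3 0 0 0'
python3 -c "
from h import *
rel(w(.04,-.047,.063),-1)
p,d=ctrl.camera('scene');cv2.imwrite('pics/s6.png',cv2.resize(p[110:260,220:400],None,fx=4,fy=4))"
```

```text
time_s: 8.05
eef_pos: [0.585, -0.0706, 0.0649]
eef_rot: [0.094, 0.703, 0.092, -0.699]
wrist_force: [-0.2, 0.3, 0.2]
opening: 0.399
t 8.05 rack [ 0.0244 -0.0476  0.0649] F [-0.2  0.3  0.2] op 0.4 q6 0.99
shift now-axes cm [ 0.19 -0.06 -1.56] target-axes [ 0.19 -0.06 -1.56] rot [-0.001 -0.005 -0.005]
```

View pics/s6.png

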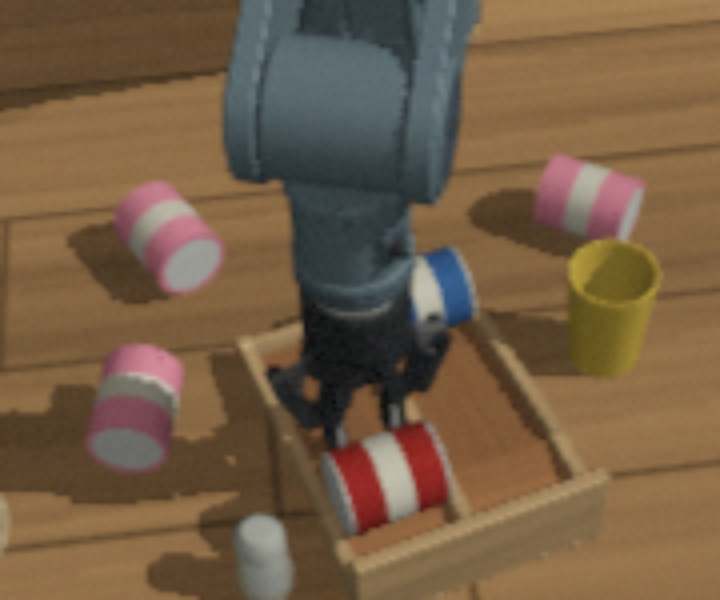

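The tin is at the hump, at (388,475) in the crop. I'll ease it over.

```bash
python3 -m creep '0.4 0 -0.05 -0.3 0 0 0;0.4 0 0 -0.3 0 0 0;0.4 0 0 -0.3 0 0 0;0.4 0 0 -0.3 0 0 0;0.4 0 0 -0.2 0 0 0;0.4 0 0 0 0 0 0;0.4 0 0 0 0 0 0'
python3 -c "
from h import *
rel(w(.04,-.047,.063),-1)
p,d=ctrl.camera('scene');cv2.imwrite('pics/s7.png',cv2.resize(p[110:260,220:400],None,fx=4,fy=4))"
```

```text
time_s: 8.98
eef_pos: [0.5998, -0.0661, 0.0649]
eef_rot: [0.095, 0.703, 0.092, -0.699]
wrist_force: [0.2, 0.7, 0.6]
opening: 0.398
t 8.975 rack [ 0.0398 -0.0471  0.0649] F [0.2 0.7 0.6] op 0.4 q6 1.0
shift now-axes cm [ 0.19 -0.01 -0.02] target-axes [ 0.19 -0.01 -0.02] rot [-0.001 -0.005 -0.005]
```

View pics/s7.png

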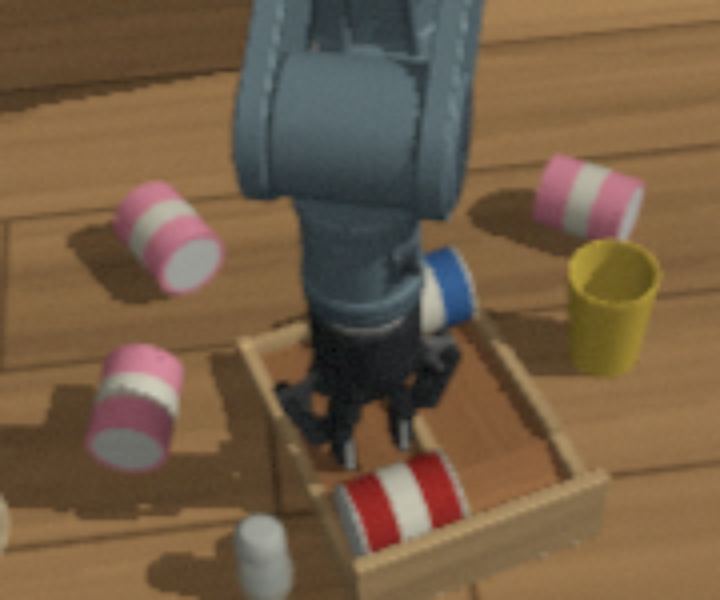

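The tin (405,503 in the crop) has rolled against the stop, and there is a gap to the fingertips. I'll back off and go up.

```bash
python3 -m creep '0.4 0 0 0.5 0 0 0;0.4 -0.5 0 0.5 0 0 0;0.4 -2 0 0 0 0 0;0.4 -3 0 0 0 0 0;0.4 -4 0 0 0 0 0;0.4 -4 0 0 0 0 0;0.4 -3 0 2 0 0 0;0.4 0 3 4 0 0 0;0.4 0 4 4 0 0 0;0.4 0 4 4 0 0 0'
python3 -m creep '0.4 0 5 3 0 0 0;0.4 0 5 3 0 0 0;0.4 0 5 3 0 0 0;0.4 0 0 0 0 0 0;0.4 0 0 0 0 0 0'
python3 - <<'E'
from h import *
for n,r in(("scene",(110,280,220,400)),("top",(130,290,240,420))):
    p,d=ctrl.camera(n);W=cloud(n,p,d);c=p.astype(int)
    cv2.imwrite(f"pics/{n}8.png",cv2.resize(p[r[0]:r[1],r[2]:r[3]],None,fx=3.5,fy=3.5))
    m=np.zeros((400,640),bool);m[r[0]:r[1],r[2]:r[3]]=1
    for k,mm in(("red",m&(c[...,2]>110)&(c[...,1]<50)&(c[...,0]<60)),("blue",m&(c[...,0]>110)&(c[...,2]<80))):
        Q=np.array([inv(a) for a in W[mm]]);print(n,k,len(Q),np.nanpercentile(Q,[3,50,97],axis=0).round(3).tolist())
print(ctrl.get_obs()["time_s"],ctrl.get_obs()["eef_pos"])
E
```

```text
time_s: 10.28
eef_pos: [0.4825, -0.2126, 0.2489]
eef_rot: [0.1, 0.707, 0.091, -0.694]
wrist_force: [0.5, -0.5, 0.3]
opening: 0.4
time_s: 10.9
eef_pos: [0.4321, -0.3898, 0.2594]
eef_rot: [0.102, 0.71, 0.086, -0.692]
wrist_force: [0.3, -0.3, 0.5]
opening: 0.401
scene red 237 [[0.081, -0.081, 0.077], [0.107, -0.063, 0.095], [0.123, -0.016, 0.1]]
scene blue 186 [[-0.109, 0.015, 0.057], [-0.083, 0.034, 0.077], [-0.071, 0.08, 0.084]]
top red 198 [[0.073, -0.08, 0.085], [0.096, -0.034, 0.096], [0.122, -0.014, 0.102]]
top blue 202 [[-0.118, 0.014, 0.069], [-0.096, 0.035, 0.08], [-0.073, 0.082, 0.086]]
11.0 [ 0.43256165 -0.38915003  0.25926921]
```

View pics/scene8.png

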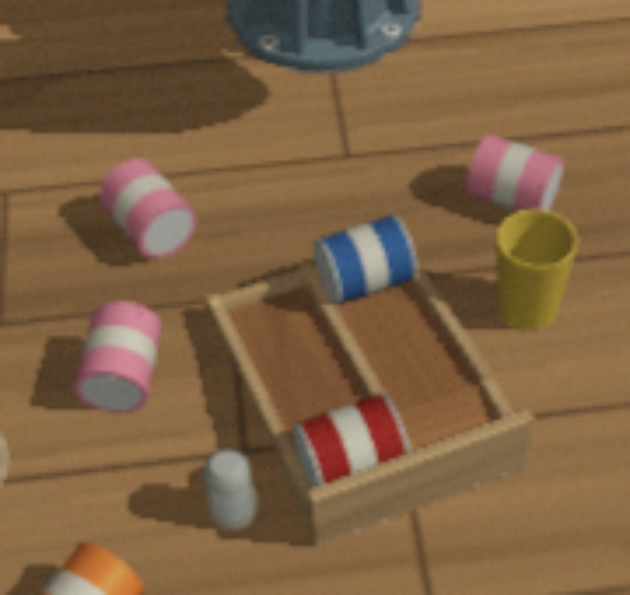

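View pics/top8.png

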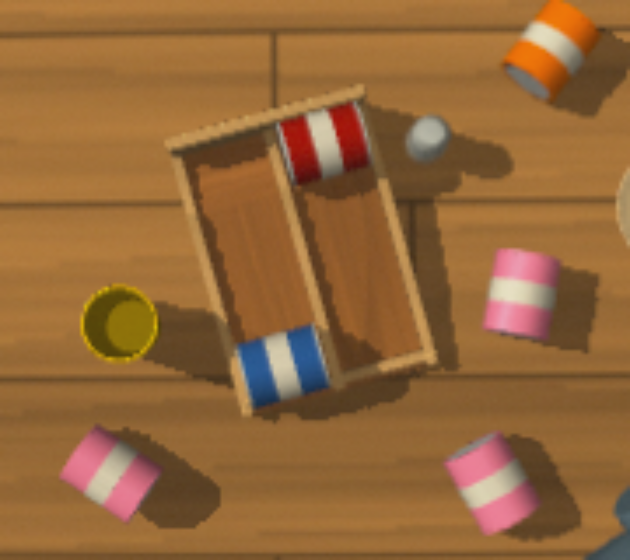

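The red tin (top crop 325,142) is parked against the stop at rack x of about 96 mm. The blue tin (283,367) is at its lip and everything else stands where it was.

```bash
python3 -c "
from bench import ctrl
ctrl.hand_in()"
```

```text
the job is handed in; nothing more can be done
```

The red tin is parked in the hollow against the end stop and stays there by itself. I pushed it slowly up its lane (about 4 cm/s) with both partly open fingertips until it rolled over the hump. Then I backed the hand off, lifted it clear and handed in at 11 s.

- **Red tin:** the last pictures put it at rack x of about 96 mm (95 expected), lying square in its lane.
- **Blue tin:** it is still at its low lip.
- **Other things:** the shaker, tumbler and the pink and orange look-alikes near the rack stand as they did at the start. The saucer, grater and clip box were not in the last close-ups, but the arm stayed well above that area.
- **Forces:** the wrist force readings I took stayed below about 2 N.
- **Disagreement:** while going down behind the tin, the arm drifted about 1 cm sideways from what I asked. I corrected that before touching the tin, and no other check failed.

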